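# Slide the gouge tray into its chest and lock it with the key

## Robot

A 6-joint arm with a two-finger parallel gripper is mounted at the origin on the work surface. World frame = base frame: x ahead of the robot, y to its left, z up, the work surface at z = 0. Lengths are in mm, angles in rad, forces in N, time in s.
With the tool pointing down it reaches from about 350 to 775 mm from the base axis. Payload 7.3 kg.
Tool frame: the origin (TCP) lies at the centre of the arm's flange, where the gripper is bolted on; the fingertips stand 178 mm ahead of it and the grasp point (between the pads) lies 159 mm ahead of it; z points along the fingers, y is the line along which they close (so a half turn about z gives the same grasp; the last joint's range is limited). The gripper opens to 92 mm and grips with 3 to 60 N. Pads are 19 mm wide; open, the fingers measure 130 mm over their backs; the gripper's body (75 mm by 190 mm) begins 47 mm behind the grasp point.
Start: joints at [-1.346, 0.342, 1.524, -0, 1.275, -0.146], TCP at [190.259, -489.315, 404.741] pointing down, gripper open.
Joint ranges: [-2.53, 2.53], [-0.77, 2.02], [0.04, 2.7], [-1, 4.14], [0.28, 2.66], [-3.11, 3.11]. Speed limits (rad/s): [2.57, 2.57, 3.14, 3.14, 3.14, 3.14].

## Interface

Orientations are given as [roll, pitch, yaw] about the fixed x, y, z axes, in that order (R = Rz(yaw) Ry(pitch) Rx(roll)).
In Python, from plant import * gives the robot as it stands. The module is installed in compiled form; this text tells all that it offers.
- The arm moves only by the shell command python3 -m inch 'ROWS'. ROWS is JSON, a list of rows, each a list of 5 numbers: the shift along the tool's x, y, z in m, then the turn about the tool's z in rad, then the opening, from 0 (shut) to 1 (fully open). In form: [[tx, ty, tz, spin, claw], ...]. A call has 1 to 8 rows; each row is the pose to reach, as a shift and turn from the pose commanded when the call began, along the tool's axes at that moment; what a row does not reach only later rows make up. A row lasts 1/12 s, in which the tool goes at most 41.7 mm and 7.16 degrees, less where a joint would pass 70% of its speed; a pose out of reach is approached as far as the arm can. A call with a gripper value outside its range is refused whole. The fingers move at their own pace and stop on an object; the grip force is fixed at half the most. Time passes only in rows, so rows that repeat a pose let the fingers close. It gives the time, the measured TCP pose, the force, the opening and the grip force at its end, in the units of the state.
- get_obs(): the state, without advancing time (a new reading comes with each control period).
- capture(name): name is "scene" or "top"; returns a dict with "color" (400x640x3 uint8, red, green, blue), "intrinsics" (3x3 intrinsics, pixels), "pose" (4x4, takes a point from camera to world coordinates). Camera axes: x right, y down, z forward; pixel columns grow to the right and rows downward; lengths in mm; the calibration is good to about 2 mm. A picture is of the moment at which its call begins. There is no depth.
- close_job(): hands the job in; it is judged then, once.
Trained networks look in a picture, given as the dict that the camera call returned (one of the last four; its "shot" number tells which), for a name from the list of things; names that differ only in an ending like _2 or _b are one class to them, and where a whole thing is asked for, a point or a joint stands for the part that bears it (a point fixed in the world has none). Each returns a list of dicts, best first, with "conf" (0 to 1); they miss things now and then, are a little off and sometimes report something else, mostly with a low value. They report only what shows in the picture. A call takes as long as a camera call. They do not tell look-alikes from the thing itself.
- look_for(picture, target): "rect" ([centre column, centre row, width, height] in pixels, round what is visible of it).
- trace(picture, target): "pixels" (400x640 bool, what is visible of it) and "rect" ([centre column, centre row, width, height] in pixels, round what is visible of it).
- tip_of(picture, target): "centre" ([column, row] in pixels: a listed point, or the origin of a listed thing).
The state is a dict: "time": time; "joint_positions": joint angles; "dq": joint speeds; "tau": joint torques, N m; "tool_pos": TCP position; "tcp_rot": TCP orientation; "contact_force": force on the tool from outside, world axes, zero at the start; "moment": the same for the moment, N m; "grip_width": finger opening in mm; "finger_force": force on a finger pad.
Only numpy, scipy, OpenCV 4.12 (cv2) and the standard library are available. Lean on these libraries where they do the work, as an engineer would, in place of code of your own. Each camera call takes 0.05 s, during which the arm holds its last target. There are 200 camera calls.

## Task

Put the carving gouges away: slide the loaded tray all the way into the chisel chest, then fit the red-handled brass key fully into the lock beside the chest's mouth and, with the key, turn the lock clockwise (seen from above) to its stop so that its steel bar lies across the front of the tray. Do not push the bar itself; leave the key in the lock, the gouges in the tray, and everything else on the bench where it is.

Things in the scene. Friction and masses are not known exactly. Their poses are not given: they have to be found in the camera images.
- case: Fixed wooden chisel chest, 162 mm deep (x), 150 wide (y), 74 high, origin on the bench under its middle; +x points into it, the open mouth faces -x. Bottomless cavity (the tray slides on the bench) 118 mm wide about y = 0, 62 high, end wall at x = +70 mm. Tray home: tray origin at case (-5, 0) mm, same yaw. The lock's axis is at case (-94, -105) mm.
- case_front (a point): Middle of the chest's mouth at bench level, case (-80, 0, 0) mm, axes of the case. Low brass guides (15 mm high) flare outwards here, from 64 mm either side at the mouth to 78 mm either side 30 mm in front of it. The chest's roof begins 10 mm behind the mouth. The home tray's end wall is flush with it.
- lock_mouth (a point): Centre of the square key hole in the top of the lock, an upright brass cylinder 54 mm across with a red band, its top 92 mm above the bench. Turns with the lock, z up, x and y along the hole's sides, -x the way the bar points. Hole 19 mm square, 4.5 mm chamfer, 40 mm deep.
- lock (a joint): Angle of the lock, rad: 0 = bar points straight out of the chest (case -x), grows clockwise seen from above, stop at 1.57 = bar square across the mouth (towards case +y). Stays where it is left.
- bar: Steel locking bar carried by the lock, 12 mm wide, 27 to 39 mm above the bench, reaching 80 mm from the lock's axis. Origin on the lock's axis, 16 mm above the bench; the bar points to its -x. It passes 8 mm in front of the tray when the tray is home, and is blocked if it is not.
- tray: Open pale wooden tray, 150 mm long (x), 110 mm wide (y), 35 mm high with 5 mm walls, 0.5 kg with its load; origin under its middle. Its +x end goes into the chest first. A dark wooden handle block stands on its -x end.
- tray_handle (a point): Grip point of the tray's handle, on tray axes at (-87.5, 0, 60) mm: an upright dark block 25 mm (x) by 24 mm (y), from 15 to 75 mm above the bench, outside the tray's end wall. It stays outside the chest.
- key: Brass key with a red handle, 88 mm tall, upright in one of the stand's holes. Origin at the shank's lower end, z up. Shank 16 mm square (sides along x, y: fits the lock four ways), 36 mm long, tip 12 mm wide; then a collar 28 mm wide, 6 thick, that rests on the stand's or lock's top; then the red handle plate 14 mm thick (x), 46 wide (y), 46 tall. 0.12 kg.
- key_bow (a point): Middle of the key's red handle plate, 65 mm above the key's origin.
- stand: Fixed wooden key stand, 60 (x) by 160 (y) by 45 mm high, origin under its middle; 20 mm square holes 40 mm deep at y = +45 and -45 mm, one for each key.
- black_key: Steel key with a black handle and a thin round shank, not for this lock; same outer size as the red one. Leave it in the stand.
- rosette: Round carved wooden panel, 180 mm across, 25 mm high, origin under its middle. Leave alone.
- mallet: Wooden mallet, lying. Leave alone.
- glue: White glue bottle, 56 mm across, 150 mm tall, orange cap. Leave alone.
- whetstone: Grey whetstone 180 x 60 x 28 mm. Leave alone.
- offcut: Wooden offcut 90 x 40 x 22 mm. Leave alone.
- cup: Blue ceramic cup, 76 mm across, 85 mm tall. Leave alone.
- gouge0: Palm gouge with a mid-brown wooden handle, 120 mm long, 21 mm thick, lying in the tray along its x in lane 1 (y = -35 mm); origin under its middle, 5 mm above the bench. Travels with the tray; its top is below the tray's rim.
- gouge1: Palm gouge with a dark wooden handle, 120 mm long, 21 mm thick, lying in the tray along its x in lane 2 (y = 0 mm); origin under its middle, 5 mm above the bench. Travels with the tray; its top is below the tray's rim.
- gouge2: Palm gouge with a reddish wooden handle, 120 mm long, 21 mm thick, lying in the tray along its x in lane 3 (y = 35 mm); origin under its middle, 5 mm above the bench. Travels with the tray; its top is below the tray's rim.
Things that resemble listed ones, but are neither listed nor needed, are in the scene too. Of the things that look like the tray, the smaller one is meant. Several things have the shape of the key; the one meant has the colours described above.

How it is judged:
By the outcome, as a careful person would: the job done as asked, in the order asked, and still so for the second after the job is handed in, with the robot touching nothing.
It also fails if it takes over 72 s, if anything falls off the work surface, if the arm or the gripper's body presses on something with over 40 N, if the wrist force passes 120 N, or if a joint passes its speed limit or range.

## Working session

There is one attempt and no reset: what is moved stays moved. The work goes in short steps, Python scripts to look and compute and a shell command to move; the robot and the scene stay as the last step left them, time stands still between calls to the robot, and variables do not carry over. Pictures are saved under pics/ and viewed, at most 10 in all, crops included, and the job is handed in when it is done.

```bash
mkdir -p pics
cat > h.py <<'E'
from plant import *
import numpy as np, cv2
def ray(p,uv):
    K=np.array(p["intrinsics"]);T=np.array(p["pose"])
    d=T[:3,:3]@np.linalg.solve(K,[uv[0],uv[1],1.]);return T[:3,3],d
def at(p,uv,z):
    o,d=ray(p,uv);return (o+d*(z-o[2])/d[2])
def proj(p,X):
    K=np.array(p["intrinsics"]);T=np.array(p["pose"])
    c=T[:3,:3].T@(np.array(X,float)-T[:3,3]);q=K@c;return q[:2]/q[2]
def save(p,n,crop=None,s=1):
    im=p["color"][:,:,::-1]
    if crop: a,b,c,d=crop;im=im[b:d,a:c]
    cv2.imwrite("pics/"+n,cv2.resize(im,None,fx=s,fy=s,interpolation=cv2.INTER_CUBIC))
E
python3 - <<'E'
from h import *
np.set_printoptions(precision=1,suppress=True)
a=capture("scene");b=capture("top")
save(a,"s0.png");save(b,"t0.png")
Z=dict(case=0,case_front=0,lock_mouth=92,tray=0,tray_handle=60,key=0,key_bow=74,stand=0,bar=16,black_key=9)
for n in Z:
  for nm,p in(("scene",a),("top",b)):
    for r in tip_of(p,n)[:4]:
      print(n,nm,round(r["conf"],2),np.array(r["centre"]),at(p,r["centre"],Z[n]))
print(get_obs())
E
```

```text
case scene 0.67 [387.2 202.3] [467.1 188.    0. ]
case scene 0.6 [390.1 263.2] [751.4  71.3   0. ]
case top 0.95 [232.9 218.4] [464.5 182.9   0. ]
case top 0.56 [275.9 114.7] [749.5  64.3   0. ]
case_front scene 0.63 [367.  205.4] [464.2 113.1   0. ]
case_front scene 0.24 [301.2 215.8] [ 456.6 -121.     0. ]
case_front top 0.62 [456.6 188.2] [ 526.1 -415.7    0. ]
lock_mouth scene 0.74 [372.  197.4] [541.8  91.9  92. ]
lock_mouth top 0.67 [262.8 168.1] [576.7  87.2  92. ]
tray scene 0.96 [299.4 216.1] [ 456.5 -127.3    0. ]
tray scene 0.81 [380.  160.5] [199.9 275.3   0. ]
tray top 0.73 [193.6 320.7] [201.5 284.    0. ]
tray top 0.6 [345.9 221.6] [ 446.1 -118.     0. ]
tray_handle scene 0.78 [272.  207.1] [ 460.8 -218.9   60. ]
tray_handle scene 0.68 [368.9 130.3] [ 54.5 281.9  60. ]
tray_handle top 0.95 [385.8 211.4] [ 461.6 -218.1   60. ]
tray_handle top 0.57 [192.  373.3] [ 83.1 267.2  60. ]
key scene 0.75 [386.7 198.1] [443.5 196.5  -0. ]
key scene 0.67 [311.1 279. ] [ 746.5 -172.     0. ]
key scene 0.47 [299.2 254.8] [ 639.4 -177.9   -0. ]
key top 0.53 [369.1 144.3] [ 655.5 -188
[... 387 characters left out ...]
]
stand top 0.82 [352.3 146.7] [ 650.4 -142.9    0. ]
bar scene 0.39 [374.2 223. ] [579.5  90.5  16. ]
bar top 0.67 [268.4 174.3] [577.9  84.4  16. ]
bar top 0.59 [232.2 215.8] [469.3 181.1  16. ]
black_key scene 0.76 [329.6 246.3] [638.5 -81.1   9. ]
black_key top 0.75 [334.5 150.8] [638.1 -94.1   9. ]
{'time': 1.1, 'joint_positions': array([-1.3,  0.3,  1.5, -0. ,  1.3, -0.1]), 'dq': array([ 0.,  0., -0., -0.,  0., -0.]), 'tau': array([  0. , -43.1, -24.4,   0.1,   0. ,   0. ]), 'tool_pos': array([ 190.3, -489.3,  404.7]), 'tcp_rot': array([3.1, 0. , 0.4]), 'contact_force': array([ 0.2, -0. ,  0.2]), 'moment': array([-0.1, -0. , -0. ]), 'finger_force': 0.0, 'grip_width': 91.89296534796718}
```

View pictures.

View pics/s0.png

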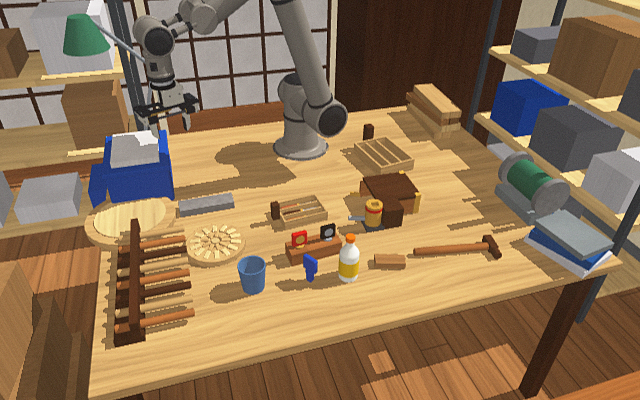

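View pics/t0.png

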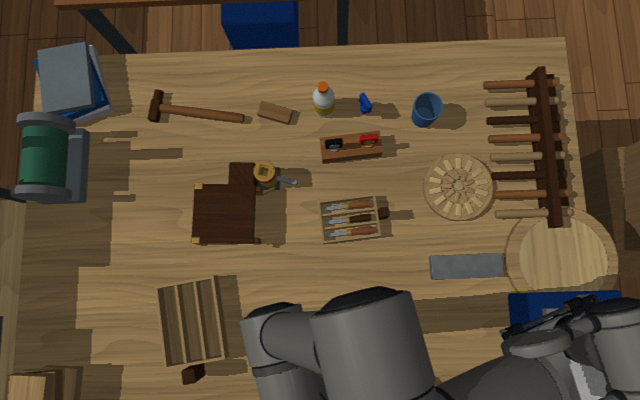

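```bash
cat >> h.py <<'E'
from scipy.optimize import minimize
def tf(pose,pts):
    x,y,w=pose;c,s=np.cos(w),np.sin(w);pts=np.array(pts,float)
    return np.c_[x+c*pts[:,0]-s*pts[:,1],y+s*pts[:,0]+c*pts[:,1],pts[:,2]]
def box(x0,x1,y0,y1,z0,z1): return [[x,y,z] for x in(x0,x1) for y in(y0,y1) for z in(z0,z1)]
def sil(p,pose,boxes):
    m=np.zeros((1600,2560),np.uint8)
    for b in boxes:
        q=np.array([(proj(p,X)+.5)*4 for X in tf(pose,b)],np.float32)
        cv2.fillConvexPoly(m,cv2.convexHull(q).astype(np.int32),255)
    return cv2.resize(m,(640,400),interpolation=cv2.INTER_AREA)/255.
def fit(views,boxes,pose0):
    def cost(v):
        e=0
        for p,m in views:
            s=sil(p,(v[0],v[1],v[2]/100),boxes);e+=np.abs(s-m).sum()/m.sum()
        return e
    r=minimize(cost,[pose0[0],pose0[1],pose0[2]*100],method="Nelder-Mead",options=dict(initial_simplex=[[pose0[0]+a,pose0[1]+b,pose0[2]*100+c] for a,b,c in((0,0,0),(8,0,0),(0,8,0),(0,0,8))],xatol=.05,fatol=1e-5))
    return np.array([r.x[0],r.x[1],r.x[2]/100]),r.fun
TRAY=[box(-75,75,-55,55,0,35),box(-100,-75,-12,12,15,75)]
CASE=[box(-70,81,-75,75,0,74),box(-80,81,-75,-60,0,74)]
STAND=[box(-30,30,-80,80,0,45)]
def wire(im,p,pose,boxes,crop,s,col):
    for b in boxes:
        q=[tuple(int(round(v)) for v in ((proj(p,X)-np.array(crop[:2])+.5)*s)) for X in tf(pose,b)]
        for i in range(8):
            for k in(1,2,4):
                if not i&k: cv2.line(im,q[i],q[i|k],col,1)
E
python3 - <<'E'
from h import *
np.set_printoptions(precision=3,suppress=True)
a=capture("scene");b=capture("top")
g={"tray":(451,-123),"case":(465,185),"stand":(645,-144)}
R={}
for n,bx,p0 in(("tray",TRAY,(451,-123,1.66)),("case",CASE,(465,185,1.6)),("stand",STAND,(645,-140,1.6))):
  V=[]
  for p in(a,b):
    best=None
    for r in trace(p,n):
      c=proj(p,[*g[n],20]); d=np.hypot(*(np.array(r["rect"][:2])-c))
      if best is None or d<best[0]: best=(d,r)
    if best and best[0]<40: V.append((p,best[1]["pixels"].astype(float))); print(n,best[0],best[1]["rect"])
  R[n]=fit(V,bx,p0);print(n,R[n])
  for v in V: print("  single",fit([v],bx,p0))
def ov(p,crop,s,name):
  im=cv2.resize(p["color"][crop[1]:crop[3],crop[0]:crop[2],::-1],None,fx=s,fy=s,interpolation=cv2.INTER_CUBIC)
  wire(im,p,R["tray"][0],TRAY,crop,s,(0,255,0));wire(im,p,R["case"][0],[box(-80,81,-75,75,0,74)],crop,s,(255,255,0));wire(im,p,R["stand"][0],STAND,crop,s,(255,0,255))
  cs=R["case"][0];L=tf(cs,[[-94,-105,92]])[0];print("lock from case",L)
  for X in tf(cs,[[-94+27*np.cos(t),-105+27*np.sin(t),92] for t in np.arange(0,6.3,.3)]):
    q=(proj(p,X)-np.array(crop[:2])+.5)*s;cv2.circle(im,tuple(int(v) for v in q),1,(0,0,255),-1)
  cv2.imwrite("pics/"+name,im)
ov(b,(185,95,405,255),3.6,"to.png");ov(a,(255,165,435,295),4.4,"so.png")
for n in("lock","bar"):
  for p in(a,b): print(n,[(round(r["conf"],2),r["rect"]) for r in look_for(p,n)[:2]])
E
```

```text
tray 1.4371038395923539 [300.2, 211.6, 51.3, 31.7]
tray 5.325599292939996 [353.2, 218.9, 72.5, 48.8]
tray (array([ 452.222, -124.149,    1.664]), np.float64(0.550222941979044))
  single (array([ 454.942, -122.889,    1.682]), np.float64(0.08477415838317771))
  single (array([ 451.185, -124.525,    1.659]), np.float64(0.4399529002201403))
case 4.253577867906806 [384.1, 200.8, 74.5, 60.8]
case (array([477.628, 181.615,   1.573]), np.float64(0.2645687936191426))
  single (array([477.628, 181.615,   1.573]), np.float64(0.2645687936191426))
stand 3.6967988389754094 [312.2, 252.2, 59.1, 34.5]
stand 1.480303251267036 [352.0, 147.6, 63.2, 31.0]
stand (array([ 643.929, -136.596,    0.079]), np.float64(0.8715470876851448))
  single (array([ 620.326, -117.85 ,    1.788]), np.float64(1.0920247891902874))
  single (array([ 642.872, -137.116,    0.098]), np.float64(0.45546020353322586))
lock from case [582.826  87.837  92.   ]
lock from case [582.826  87.837  92.   ]
lock [(0.87, [364.8, 214.2, 36.1, 29.7]), (0.51, [214.5, 245.9, 61.2, 43.8])]
lock [(0.95, [277.4, 175.3, 40.8, 26.2])]
bar [(0.46, [356.7, 220.0, 17.6, 2.0])]
bar [(0.6, [287.2, 180.6, 21.5, 9.9]), (0.54, [354.1, 218.5, 74.2, 48.6])]
```

View pics/to.png

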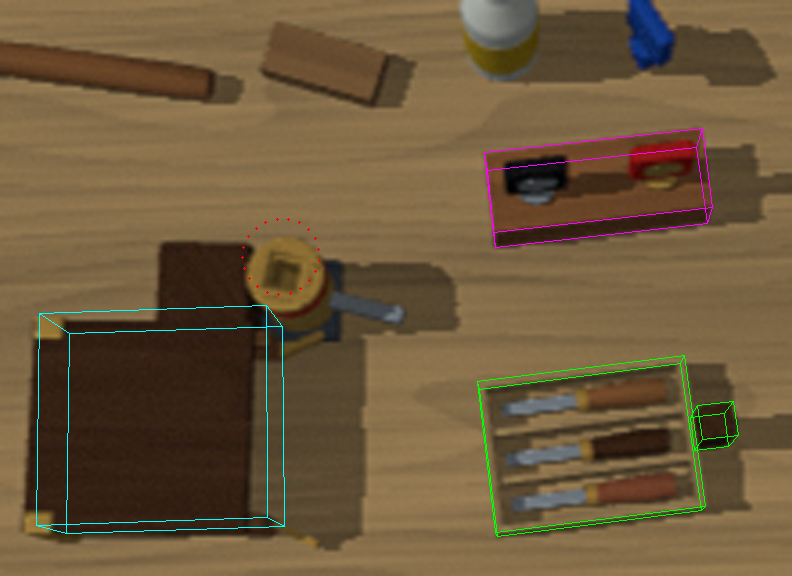

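View pics/so.png

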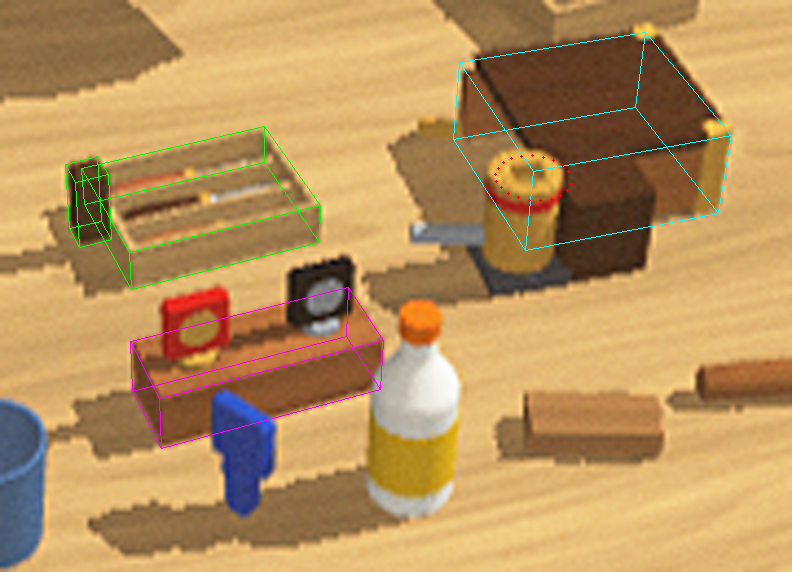

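Run:
```python
from h import *
from scipy.optimize import least_squares
np.set_printoptions(precision=3,suppress=True)
a=capture("scene");b=capture("top")
T=lambda x,y:(185+x/3.6-.5,95+y/3.6-.5)
S=lambda x,y:(255+x/4.4-.5,165+y/4.4-.5)
print("lock top",at(b,T(283,268),92),at(a,S(527,178),92))
obs=[(b,T(37,317),(81,-75,74)),(b,T(25,535),(81,75,74)),(a,S(645,28),(81,75,74)),(a,S(726,127),(81,-75,74)),(b,T(283,268),(-94,-105,92)),(a,S(527,178),(-94,-105,92)),(b,T(248,535),(-70,75,74))]
f=lambda v:np.concatenate([proj(p,tf((v[0],v[1],v[2]/100),[X])[0])-u for p,u,X in obs])
r=least_squares(f,[470,185,160],loss="soft_l1");cs=r.x*[1,1,.01];print(cs,r.fun.reshape(-1,2))
# bar direction
e=[at(b,T(*q),39)[:2] for q in((333,297),(402,313))];d=e[1]-e[0];print("bar dir",d,np.arctan2(d[1],d[0]),"case -x",cs[2]-np.pi)
st=(643,-137,.095)
print("red hole",tf(st,[[0,-45,0]]))
P=[]
for p,crop in((b,(185,135,305,255)),(a,(345,165,435,255))):
  s=400/(crop[2]-crop[0])
  im=cv2.resize(p["color"][crop[1]:crop[3],crop[0]:crop[2],::-1],(400,400),interpolation=cv2.INTER_CUBIC)
  wire(im,p,cs,[box(-70,81,-75,75,0,74)],crop,s,(255,255,0));wire(im,p,cs,[box(-80,-80,-59,59,0,62)],crop,s,(0,255,0))
  for X in tf(cs,[[-94+27*np.cos(t),-105+27*np.sin(t),z] for z in (92,0) for t in np.arange(0,6.3,.2)]+[[-94,-105,92]]):
    q=(proj(p,X)-np.array(crop[:2])+.5)*s;cv2.circle(im,tuple(int(v) for v in q),1,(255,0,255),-1)
  P.append(im)
cv2.imwrite("pics/c2.png",np.hstack(P))
```

```text
lock top [574.525  86.401  92.   ] [581.591  83.159  92.   ]
[469.993 183.699   1.547] [[ 0.401  1.015]
 [ 1.311 -0.499]
 [ 0.347 -0.144]
 [ 0.409  0.903]
 [-0.316  0.717]
 [ 0.1   -1.826]
 [-0.268 -0.935]]
bar dir [-13.605 -49.968] -1.8366212752542448 case -x -1.5947727805336047
red hole [[ 647.269 -181.797    0.   ]]
```

View pics/c2.png

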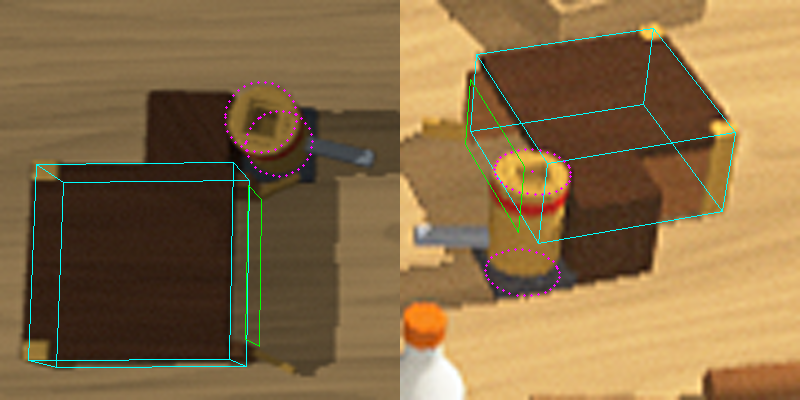

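```bash
cat > e.py <<'E'
from h import *
np.set_printoptions(precision=3,suppress=True)
def cross(g,p0,p1,n=200):
    # strongest gradient along segment
    t=np.linspace(0,1,n);xs=p0[0]+t*(p1[0]-p0[0]);ys=p0[1]+t*(p1[1]-p0[1])
    v=cv2.remap(g,xs[None].astype(np.float32),ys[None].astype(np.float32),cv2.INTER_LINEAR)[0]
    d=cv2.GaussianBlur(np.gradient(v)[None],(0,0),n/20)[0] if 0 else np.gradient(cv2.GaussianBlur(v[None],(0,0),n/30)[0])
    i=np.abs(d).argmax();return (xs[i],ys[i]),d[i]
def edge(p,g,cs,A,B,off,z,k=14,R=9):
    # scan across model edge A-B (case xy), outward direction off ; return world points at height z
    out=[]
    for s in np.linspace(.12,.88,k):
        X=np.array(A)+(np.array(B)-np.array(A))*s
        q=[proj(p,tf(cs,[[*(X+np.array(off)*m),z]])[0]) for m in(-R,R)]
        u,d=cross(g,*q);out.append(at(p,u,z)[:2])
    return np.array(out)
def line(P):
    v=cv2.fitLine(P.astype(np.float32),cv2.DIST_HUBER,0,.01,.01).ravel();r=np.abs((P-v[2:])@[-v[1],v[0]])
    return v[2:],v[:2],r
E
python3 - <<'E'
from e import *
a=capture("scene");b=capture("top");cs=np.array([470,183.7,1.56])
for nm,p in(("top",b),("scene",a)):
  g=p["color"].astype(np.float32).mean(2)
  for en,A,B,o in(("rear",(81,-75),(81,75),(1,0)),("far",(-70,75),(81,75),(0,1)),("near",(0,-75),(81,-75),(0,-1)),("front",(-70,-40),(-70,75),(-1,0))):
    P=edge(p,g,cs,A,B,o,74);c,d,r=line(P)
    ang=np.arctan2(d[1],d[0])%np.pi
    yaw=ang if en in("far","near") else (ang-np.pi/2)%np.pi
    print(nm,en,c,"yaw",yaw,"res",np.median(r),r.max())
E
```

```text
top rear [464.779 268.74 ] yaw 1.5363487 res 0.34536123745993746 1.0285505856449833
top far [390.477 186.528] yaw 1.560422 res 0.5788196965933416 2.0822917268923447
top near [545.61  220.329] yaw 1.5350509 res 0.03423030941249979 7.677278915519315
top front [451.723 111.829] yaw 1.5365697 res 0.5060769508281873 1.1501212447509912
scene rear [470.922 269.136] yaw 1.5364579 res 0.4402274612532629 1.4383620650098943
scene far [399.501 193.061] yaw 1.5252725 res 1.3755755814311383 4.28966051171327
scene near [547.774 224.71 ] yaw 1.5463444 res 1.8457970954389717 4.945816196492325
scene front [449.827 109.493] yaw 1.5189947 res 0.6487333919598817 1.8874257298874866
```

```bash
cat >> h.py <<'E'
from scipy.spatial.transform import Rotation as Ro
def go(x,y,z,yaw):
    "row (m,rad) that brings the grasp point to x,y,z with tool yaw"
    o=get_obs();R=Ro.from_euler("xyz",o["tcp_rot"]).as_matrix()
    gp=np.array(o["tool_pos"])+159*R[:,2]
    d=R.T@(np.array([x,y,z])-gp)/1000
    cur=np.arctan2(R[1,0],R[0,0]);s=-((yaw-cur+np.pi/2)%np.pi-np.pi/2)
    print("t %.2f grasp"%o["time"],gp.round(1),"yaw %.3f"%cur,"q6 %.2f"%o["joint_positions"][5],"w %.1f"%o["grip_width"],"row",d.round(4),round(s,3))
E
python3 -c "
from h import *
go(461,-214,120,1.662)"
```

```text
t 1.90 grasp [ 190.2 -489.3  245.7] yaw 0.371 q6 -0.15 w 91.8 row [ 0.3521 -0.1585  0.1257] -1.291
```

```bash
python3 -m inch '[[0.352,-0.158,0,-1.291,1],[0.352,-0.158,0,-1.291,1],[0.352,-0.158,0,-1.291,1],[0.352,-0.158,0,-1.291,1],[0.352,-0.158,0,-1.291,1],[0.352,-0.158,0,-1.291,1],[0.352,-0.158,0,-1.291,1],[0.352,-0.158,0,-1.291,1]]' | head -c 500; python3 -c "
from h import *
go(461,-214,100,1.662)"
```

```text
time: 2.57
tool_pos: [425.3, -250.1, 405.0]
tcp_rot: [3.141, 0.0, 1.377]
contact_force: [0.6, -1.2, 0.6]
grip_width: 91.8
finger_force: 0.0
t 2.57 grasp [ 425.4 -250.2  246. ] yaw 1.377 q6 -0.49 w 91.8 row [0.0424 0.0279 0.146 ] -0.285
```

```bash
python3 -m inch '[[0.042,0.028,0.08,-0.285,1],[0.042,0.028,0.12,-0.285,1],[0.042,0.028,0.146,-0.285,1],[0.042,0.028,0.146,-0.285,1],[0.042,0.028,0.146,-0.285,1],[0.042,0.028,0.146,-0.285,1]]' | head -c 500
python3 - <<'E'
from h import *
go(461,-214,62,1.662)
b=capture("top");a=capture("scene")
for p in(a,b):
  for r in tip_of(p,"tray_handle")[:2]: print(r["conf"],at(p,r["centre"],60))
c1=(355,180,420,245);c2=(255,175,320,240)
im=[]
for p,c in((b,c1),(a,c2)): im.append(cv2.resize(p["color"][c[1]:c[3],c[0]:c[2],::-1],(400,400),interpolation=cv2.INTER_CUBIC))
cv2.imwrite("pics/g1.png",np.hstack(im))
E
```

```text
time: 3.07
tool_pos: [460.0, -216.1, 258.1]
tcp_rot: [-3.139, -0.002, 1.656]
contact_force: [0.6, -1.3, 1.2]
grip_width: 91.7
finger_force: 0.0
t 3.07 grasp [ 459.6 -215.8   99.1] yaw 1.656 q6 -0.68 w 91.7 row [0.0017 0.0017 0.0371] -0.006
0.94 [ 452.15151622 -211.99252938   60.        ]
0.88 [ 28.0278088  276.90516522  60.        ]
0.92 [ 82.09316438 271.32704099  60.        ]
```

View pics/g1.png

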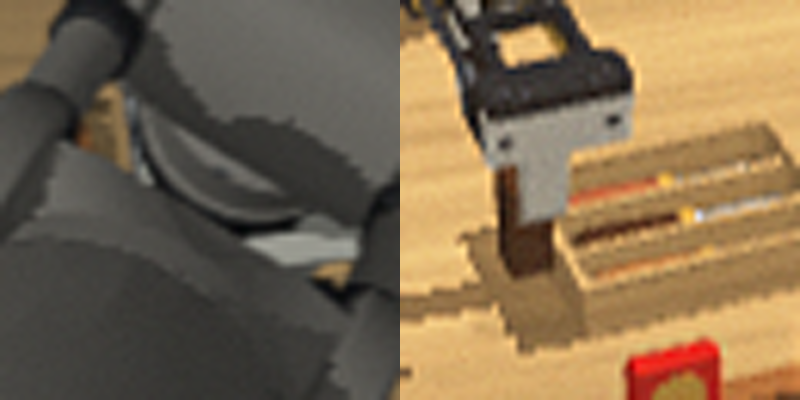

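Run:
```python
from h import *
np.set_printoptions(precision=1,suppress=True)
a=capture("scene")
o=get_obs();R=Ro.from_euler("xyz",o["tcp_rot"]).as_matrix();g=o["tool_pos"]+178*R[:,2]
for s in(-1,1):
  for w in (-9.5,9.5): print("tip",s,w,(proj(a,g+s*46*R[:,1]+w*R[:,0])-[255,175])*400/65+[400,0])
for t in((452.2,-124.1,1.664),(455,-122.9,1.68),(453,-128,1.662)):
  for X in tf(t,box(-100,-75,-12,12,15,75)): print((proj(a,X)-[255,175])*400/65+[400,0],end="")
  print()
```

```text
tip -1 -9.5 [461.7 117.9]
tip -1 9.5 [496.2 110.6]
tip 1 -9.5 [514.6 215.8]
tip 1 9.5 [550.5 207.8]
[507.  280.7][501.7 189.6][493.  254.7][487.5 164. ][552.  269.9][547.8 179. ][537.6 244.1][533.1 153.7]
[511.7 285.2][506.5 194. ][497.  259.2][491.5 168.5][556.5 273.8][552.4 182.9][541.4 248.1][537.  157.6]
[499.9 282.7][494.4 191.6][486.1 256.6][480.4 165.9][545.  271.9][540.7 181. ][530.8 246. ][526.1 155.6]
```

```bash
python3 -m inch '[[0.004,0.001,0.037,-0.006,1],[0.004,0.001,0.037,-0.006,1],[0.004,0.001,0.037,-0.006,1],[0.004,0.001,0.037,-0.006,0],[0.004,0.001,0.037,-0.006,0],[0.004,0.001,0.037,-0.006,0],[0.004,0.001,0.037,-0.006,0],[0.004,0.001,0.037,-0.006,0]]' | head -c 500; python3 -m inch '[[0,0,0,0,0],[0,0,0,0,0],[0,0,0,0,0]]'; python3 -c "
from h import *
go(461,-214,62,1.662)"
```

```text
time: 3.98
tool_pos: [460.8, -212.4, 222.4]
tcp_rot: [3.141, 0.001, 1.662]
contact_force: [-0.3, 0.6, 0.1]
grip_width: 63.0
finger_force: 0.0
time: 4.23
tool_pos: [460.7, -212.2, 221.8]
tcp_rot: [3.142, 0.0, 1.662]
contact_force: [-0.2, 0.3, -0.2]
grip_width: 43.2
finger_force: 0.0
t 4.23 grasp [ 460.7 -212.2   62.8] yaw 1.662 q6 -0.67 w 43.2 row [-0.0018  0.0002  0.0008] -0.0
```

```bash
python3 -m inch '[[0,0,0,0,0],[0,0,0,0,0],[0,0,0,0,0],[0,0,0,0,0],[0,0,0,0,0]]'
python3 - <<'E'
from h import *
cs=(471.5,184,1.536)
# staging: tray nose 45mm before mouth ; then home
for X in(-215,-92.5): print(tf(cs,[[X-0,0,0]]))
X=tf(cs,[[-80-30-10-75-87.5,0,0]])[0];print(X);go(X[0],X[1],62.8,1.536)
E
```

```text
time: 4.65
tool_pos: [460.6, -212.2, 221.7]
tcp_rot: [-3.141, 0.0, 1.662]
contact_force: [-0.6, 0.2, 0.5]
grip_width: 23.4
finger_force: 30.0
[[464.02029934 -30.86985381   0.        ]]
[[468.28198925  91.55599313   0.        ]]
[461.67202122 -98.32899396   0.        ]
t 4.65 grasp [ 460.5 -212.2   62.7] yaw 1.662 q6 -0.67 w 23.4 row [ 1.133e-01  1.150e-02 -1.000e-04] 0.126
```

```bash
python3 -m inch '[[0.01,0.001,0,0.016,0],[0.03,0.003,0,0.04,0],[0.05,0.005,0,0.07,0],[0.07,0.007,0,0.09,0],[0.09,0.009,0,0.11,0],[0.105,0.011,0,0.126,0],[0.113,0.0115,0,0.126,0],[0.113,0.0115,0,0.126,0]]'; python3 -m inch '[[0,0,0,0,0],[0,0,0,0,0]]';python3 - <<'E'
from e import *
go(461.7,-98.3,62.8,1.536)
a=capture("scene");b=capture("top");o=get_obs();T=o["tool_pos"];yaw=o["tcp_rot"][2]
P=tf((T[0],T[1],yaw),[[87.5,0,0]])[0];tr=(P[0],P[1],yaw);print("tray by hand",tr)
for nm,p in(("top",b),("scene",a)):
  g=p["color"].astype(np.float32).mean(2)
  for en,A,B,o in(("left",(-60,55),(75,55),(0,1)),("right",(-60,-55),(75,-55),(0,-1)),("nose",(75,-55),(75,55),(1,0))):
    P=edge(p,g,tr,A,B,o,35,R=7);c,d,r=line(P);ang=np.arctan2(d[1],d[0])%np.pi
    loc=tf((0,0,-yaw),[[*(c-np.array(tr[:2])),0]])[0]
    print(nm,en,loc[:2],"yaw",ang if en!="nose" else ang+np.pi/2,np.median(r))
ims=[]
for p,c in((b,(190,140,350,260)),(a,(280,160,420,265))):
  s=400/(c[2]-c[0]);im=cv2.resize(p["color"][c[1]:c[3],c[0]:c[2],::-1],(400,300),interpolation=cv2.INTER_CUBIC);wire(im,p,tr,TRAY[:1],c,s,(0,255,0));wire(im,p,(471.5,184,1.536),[box(-80,81,-75,75,0,74),box(-80,70,-59,59,0,62)],c,s,(255,255,0));ims.append(im)
cv2.imwrite("pics/g2.png",np.hstack(ims))
E
```

```text
time: 5.32
tool_pos: [461.8, -97.3, 221.6]
tcp_rot: [-3.141, -0.001, 1.538]
contact_force: [-0.1, 2.5, -0.9]
grip_width: 23.8
finger_force: 30.0
time: 5.48
tool_pos: [461.8, -98.9, 221.6]
tcp_rot: [-3.141, -0.0, 1.536]
contact_force: [-0.1, 3.3, 0.1]
grip_width: 24.2
finger_force: 30.0
t 5.48 grasp [461.8 -98.9  62.6] yaw 1.536 q6 -0.34 w 24.2 row [ 0.001 -0.    -0.   ] -0.0
tray by hand (np.float64(464.94119764770124), np.float64(-11.69089239440575), np.float64(1.5351014172928985))
top left [ 1.265 53.219] yaw 1.601127 2.5748734642193933
top right [  9.842 -54.164] yaw 1.6652415 1.5763507686142668
top nose [70.698  0.   ] yaw 4.697053 0.029210545597467944
scene left [ 9.905 51.37 ] yaw 1.512664 1.3226947875290582
scene right [  6.931 -56.554] yaw 1.5283363 0.9190887543212516
scene nose [74.503 -0.301] yaw 1.6233244 2.032895770882735
```

View pics/g2.png

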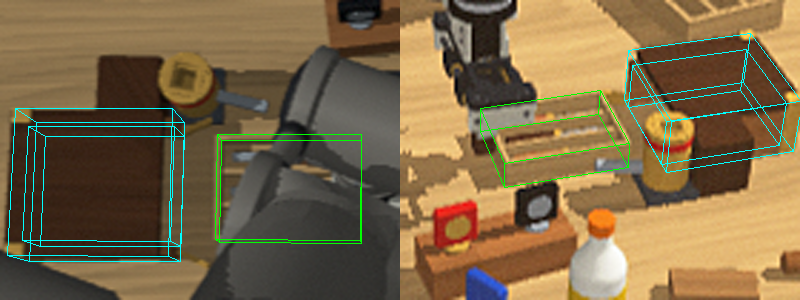

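```bash
python3 -m inch '[[0.01,-0.0015,0,0,0],[0.02,-0.0015,0,0,0],[0.03,-0.0015,0,0,0],[0.04,-0.0015,0,0,0],[0.05,-0.0015,0,0,0],[0.06,-0.0015,0,0,0],[0.07,-0.0015,0,0,0],[0.07,-0.0015,0,0,0]]'; python3 -c "
from h import *
go(460,91.5,62.8,1.536)"
```

```text
time: 6.25
tool_pos: [462.7, -26.5, 221.7]
tcp_rot: [-3.141, -0.001, 1.537]
contact_force: [-0.4, 2.3, -1.6]
grip_width: 24.4
finger_force: 30.0
t 6.25 grasp [462.7 -26.4  62.7] yaw 1.537 q6 -0.19 w 24.4 row [ 0.1177 -0.0066 -0.    ] 0.001
```

```bash
python3 -m inch '[[0.012,0,0,0,0],[0.025,0,0,0,0],[0.038,0,0,0,0],[0.05,0,0,0,0],[0.063,0,0,0,0],[0.076,0,0,0,0],[0.09,0,0,0,0],[0.1,0,0,0,0]]';python3 -m inch '[[0.004,0,0,0,0],[0.008,0,0,0,0],[0.012,0,0,0,0],[0.014,0,0,0,0],[0.014,0,0,0,0]]'; python3 -c "
from h import *
go(460,91.5,62.8,1.536)"
```

```text
time: 6.92
tool_pos: [466.2, 72.2, 221.7]
tcp_rot: [-3.141, 0.0, 1.536]
contact_force: [0.9, -2.8, -1.6]
grip_width: 23.7
finger_force: 30.0
time: 7.33
tool_pos: [466.8, 85.5, 221.7]
tcp_rot: [-3.142, -0.0, 1.536]
contact_force: [0.1, 2.0, -1.6]
grip_width: 23.8
finger_force: 30.0
t 7.33 grasp [466.8  85.6  62.7] yaw 1.536 q6 0.05 w 23.8 row [ 0.0057 -0.007  -0.0001] -0.0
```

Creep until contact with the end wall.

```bash
python3 -m inch '[[0.002,0,0,0,0],[0.004,0,0,0,0],[0.006,0,0,0,0],[0.006,0,0,0,0]]';python3 -m inch '[[0.002,0,0,0,0],[0.004,0,0,0,0],[0.004,0,0,0,0]]'
```

```text
time: 7.67
tool_pos: [466.5, 90.3, 221.7]
tcp_rot: [-3.14, 0.002, 1.536]
contact_force: [-3.4, -9.8, 1.3]
grip_width: 23.6
finger_force: 30.0
time: 7.92
tool_pos: [466.1, 92.0, 221.6]
tcp_rot: [-3.137, 0.007, 1.538]
contact_force: [-7.0, -30.8, 6.9]
grip_width: 23.8
finger_force: 30.0
```

```bash
python3 -m inch '[[-0.002,0,0,0,0],[-0.002,0,0,0,0],[-0.002,0,0,0,1],[-0.002,0,0,0,1],[-0.002,0,0,0,1],[-0.002,0,0,0,1],[-0.002,0,0,0,1],[-0.002,0,0,0,1]]';python3 -m inch '[[0,0,0,0,1],[0,0,0,0,1],[0,0,-0.04,0,1],[0,0,-0.08,0,1],[0,0,-0.12,0,1],[0,0,-0.15,0,1],[0,0,-0.15,0,1]]'; python3 -c "
from h import *
go(647,-180,150,1.662)"
```

```text
time: 8.58
tool_pos: [467.1, 93.5, 221.7]
tcp_rot: [3.141, -0.0, 1.536]
contact_force: [0.6, 0.4, 0.1]
grip_width: 59.1
finger_force: 0.0
time: 9.17
tool_pos: [468.2, 93.5, 377.9]
tcp_rot: [3.13, -0.001, 1.536]
contact_force: [1.2, -0.3, 1.0]
grip_width: 91.4
finger_force: 0.0
t 9.17 grasp [470.1  93.5 218.9] yaw 1.536 q6 0.07 w 91.4 row [-0.2673  0.1855  0.0708] -0.126
```

Run:
```python
from h import *
np.set_printoptions(precision=3,suppress=True)
a=capture("scene");b=capture("top")
PL=[box(-7,7,-23,23,51,97)]
V=[]
for nm,p in(("scene",a),("top",b)):
  hsv=cv2.cvtColor(p["color"],cv2.COLOR_RGB2HSV);h,s,v=cv2.split(hsv)
  m=(((h<6)|(h>172))&(s>150)&(v>60)).astype(np.uint8)
  c=proj(p,[647,-180,74]).astype(int);w=np.zeros_like(m);w[c[1]-16:c[1]+17,c[0]-16:c[0]+17]=1;m*=w
  cs,_=cv2.findContours(m,0,2);k=max(cs,key=cv2.contourArea);f=np.zeros_like(m);cv2.fillPoly(f,[cv2.convexHull(k)],1)
  print(nm,c,f.sum(),cv2.boundingRect(k));V.append((p,f.astype(float)));print(fit([V[-1]],PL,(647,-180,.09)))
print(fit(V,PL,(647,-180,.09)))
for nm,p in(("scene",a),("top",b)):
  print(nm,[(round(r["conf"],2),at(p,r["centre"],74)) for r in tip_of(p,"key_bow")[:3]])
ims=[]
for (p,f),cr in zip(V,((285,220,335,270),(345,115,395,165))):
  im=cv2.resize(p["color"][cr[1]:cr[3],cr[0]:cr[2],::-1],(400,400),interpolation=cv2.INTER_CUBIC);wire(im,p,fit(V,PL,(647,-180,.09))[0],PL,cr,8,(0,255,0));ims.append(im)
cv2.imwrite("pics/k1.png",np.hstack(ims))
```

```text
scene [298 237] 214 (292, 230, 15, 17)
(array([ 647.111, -177.667,    0.118]), np.float64(0.17978742899028768))
top [367 139] 172 (360, 134, 18, 11)
(array([ 647.699, -181.494,    0.093]), np.float64(0.18248974008207933))
(array([ 647.114, -180.575,    0.14 ]), np.float64(0.3624476349983593))
scene [(0.73, array([ 645.906, -174.835,   74.   ])), (0.66, array([ 758.946, -186.2  ,   74.   ]))]
top [(0.74, array([ 750.078, -183.   ,   74.   ])), (0.5, array([ 658.678, -177.711,   74.   ]))]
```

View pics/k1.png

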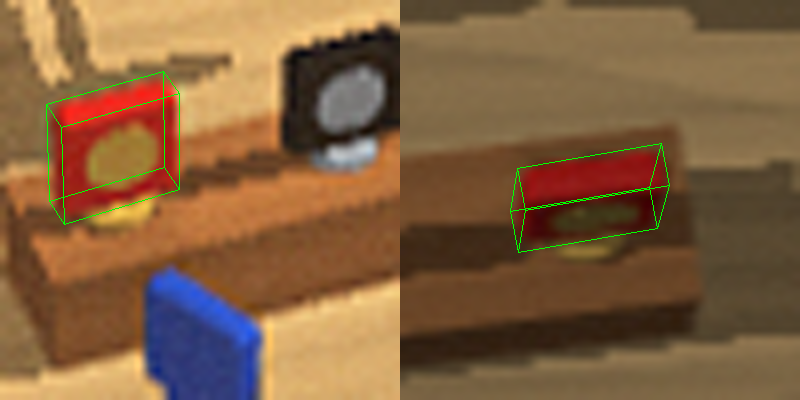

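```bash
python3 -m inch '[[-0.267,0.178,0,-0.145,1],[-0.267,0.178,0,-0.145,1],[-0.267,0.178,0,-0.145,1],[-0.267,0.178,0,-0.145,1],[-0.267,0.178,0,-0.145,1],[-0.267,0.178,0,-0.145,1],[-0.267,0.178,0,-0.145,1],[-0.267,0.178,0,-0.145,1]]'; python3 -m inch '[[0,0,0,0,1],[0,0,0,0,1]]' >/dev/null; python3 -c "
from h import *
go(647.3,-179.8,130,1.68)"
```

```text
time: 10.03
tool_pos: [636.4, -182.7, 368.9]
tcp_rot: [-3.138, -0.001, 1.679]
contact_force: [0.7, -0.2, 0.6]
grip_width: 92.0
finger_force: 0.0
t 10.20 grasp [ 635.1 -181.3  209.2] yaw 1.678 q6 -0.50 w 91.8 row [0.     0.0126 0.0792] -0.002
```

```bash
python3 -m inch '[[0,0.0125,0.03,-0.002,1],[0,0.0125,0.06,-0.002,1],[0,0.0125,0.079,-0.002,1],[0,0.0125,0.079,-0.002,1],[0,0.0125,0.079,-0.002,1]]' >/dev/null
python3 - <<'E'
from h import *
go(647.3,-179.8,76,1.68)
E
```

```text
t 10.62 grasp [ 647.  -177.   132.3] yaw 1.684 q6 -0.49 w 92.1 row [-0.003   0.0002  0.0563] 0.004
```

```bash
python3 -m inch '[[-0.002,0,0.02,0,1],[-0.002,0,0.04,0,1],[-0.002,0,0.056,0,1],[-0.002,0,0.056,0,1],[-0.002,0,0.056,0,1]]' >/dev/null
python3 - <<'E'
from h import *
go(647.3,-179.8,76,1.68)
E
```

```text
t 11.03 grasp [ 648.6 -180.1   79. ] yaw 1.683 q6 -0.50 w 91.6 row [ 0.0005 -0.0013  0.003 ] 0.003
```

```bash
python3 -m inch '[[0.0005,-0.001,0.003,0,1],[0.0005,-0.001,0.003,0,0],[0.0005,-0.001,0.003,0,0],[0.0005,-0.001,0.003,0,0],[0.0005,-0.001,0.003,0,0],[0.0005,-0.001,0.003,0,0],[0.0005,-0.001,0.003,0,0],[0.0005,-0.001,0.003,0,0]]' >/dev/null;  python3 -m inch '[[0,0,0,0,0],[0,0,0,0,0],[0,0,0,0,0],[0,0,0,0,0],[0,0,0,0,0],[0,0,0,0,0],[0,0,0,0,0],[0,0,0,0,0]]'
python3 - <<'E'
from h import *
go(647.3,-179.8,76,1.68)
E
```

```text
time: 12.37
tool_pos: [647.2, -180.0, 233.7]
tcp_rot: [3.142, 0.0, 1.683]
contact_force: [0.2, 0.2, 0.8]
grip_width: 14.0
finger_force: 30.0
t 12.37 grasp [ 647.2 -180.    74.7] yaw 1.683 q6 -0.50 w 14.0 row [ 0.0002  0.0001 -0.0013] 0.003
```

```bash
python3 -m inch '[[0,0,-0.02,0,0],[0,0,-0.04,0,0],[0,0,-0.06,0,0],[0,0,-0.08,0,0],[0,0,-0.1,0,0],[0,0,-0.115,0,0],[0,0,-0.115,0,0],[0,0,-0.115,0,0]]'
python3 - <<'E'
from h import *
np.set_printoptions(precision=2,suppress=True)
go(574,86,190,1.305)
o=get_obs();R=Ro.from_euler("xyz",o["tcp_rot"]).as_matrix();g=o["tool_pos"]+159*R[:,2]
a=capture("scene");b=capture("top")
# lock top: brass-coloured blob
for nm,p in(("scene",a),("top",b)):
  print(nm,[(round(r["conf"],2),np.array(r["centre"]),at(p,r["centre"],92)) for r in tip_of(p,"lock_mouth")[:2]])
  c=proj(p,[574,86,92]);print(c)
ims=[]
for p,cr in((b,(243,148,303,208)),(a,(350,185,400,235))):
  s=400/(cr[2]-cr[0]);im=cv2.resize(p["color"][cr[1]:cr[3],cr[0]:cr[2],::-1],(400,400),interpolation=cv2.INTER_CUBIC)
  for t in np.arange(0,6.3,.2):
    q=(proj(p,[574+27*np.cos(t),86+27*np.sin(t),92])-np.array(cr[:2])+.5)*s;cv2.circle(im,tuple(int(v) for v in q),1,(255,0,255),-1)
  wire(im,p,(574,86,1.305),[box(-14,14,-14,14,92,92),box(-80,-27,-6,6,39,39)],cr,s,(0,255,0))
  ims.append(im)
cv2.imwrite("pics/l1.png",np.hstack(ims))
E
```

```text
time: 13.03
tool_pos: [647.2, -180.0, 348.9]
tcp_rot: [3.141, 0.001, 1.683]
contact_force: [-0.2, -0.2, -0.9]
grip_width: 14.2
finger_force: 30.0
t 13.03 grasp [ 647.3 -180.   189.9] yaw 1.683 q6 -0.50 w 14.2 row [ 0.27 -0.04 -0.  ] 0.378
scene [(0.66, array([370.4, 201.9]), array([563.09,  77.62,  92.  ]))]
[374.18 203.43]
top [(0.74, array([264.7, 168.3]), array([576.04,  82.39,  92.  ])), (0.57, array([269.8, 177. ]), array([553.29,  69.79,  92.  ]))]
[263.27 169.14]
```

View pics/l1.png

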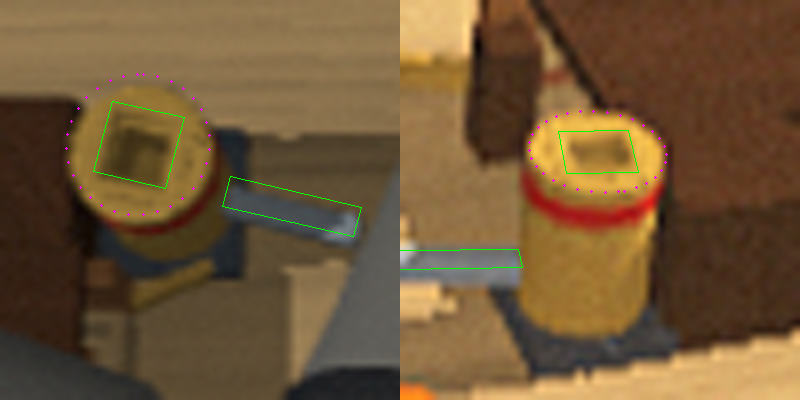

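```bash
python3 -m inch '[[0.03,-0.005,0,0.1,0],[0.07,-0.011,0,0.2,0],[0.11,-0.018,0,0.3,0],[0.15,-0.024,0,0.403,0],[0.19,-0.031,0,0.403,0],[0.23,-0.038,0,0.403,0],[0.26,-0.043,0,0.403,0],[0.272,-0.044,0,0.403,0]]' >/dev/null; python3 -m inch '[[0,0,0,0,0],[0,0,0,0,0],[0,0,0,0,0]]' >/dev/null
python3 - <<'E'
from h import *
go(571.5,85,160,1.28)
E
```

```text
t 14.15 grasp [573.5  84.1 189.3] yaw 1.279 q6 0.31 w 14.0 row [ 0.0003 -0.0021  0.0293] -0.001
```

```bash
python3 -m inch '[[0,-0.002,0.01,0,0],[0,-0.002,0.02,0,0],[0,-0.002,0.026,0,0],[0,-0.002,0.026,0,0],[0,-0.002,0.026,0,0]]' >/dev/null
python3 - <<'E'
from h import *
go(571.5,85,160,1.28)
a=capture("scene");o=get_obs();R=Ro.from_euler("xyz",o["tcp_rot"]).as_matrix();g=o["tool_pos"]+159*R[:,2]
cr=(345,160,400,225);s=9
im=cv2.resize(a["color"][cr[1]:cr[3],cr[0]:cr[2],::-1],None,fx=s,fy=s,interpolation=cv2.INTER_CUBIC)
z=g[2]-65.7
raw=im.copy()
wire(im,a,(g[0],g[1],1.28-np.pi/2),[box(-7,7,-23,23,z+42,z+88),box(-8,8,-8,8,z,z+36)],cr,s,(0,255,0))
for t in np.arange(0,6.3,.2):
    q=(proj(a,[571.5+27*np.cos(t),85+27*np.sin(t),92])-np.array(cr[:2])+.5)*s;cv2.circle(im,tuple(int(v) for v in q),2,(255,0,255),-1)
cv2.imwrite("pics/in1.png",cv2.resize(np.hstack([raw,im]),None,fx=.8,fy=.8))
E
```

```text
t 14.57 grasp [571.2  85.2 163.1] yaw 1.279 q6 0.31 w 13.7 row [-0.0001  0.0004  0.0031] -0.001
```

View pics/in1.png

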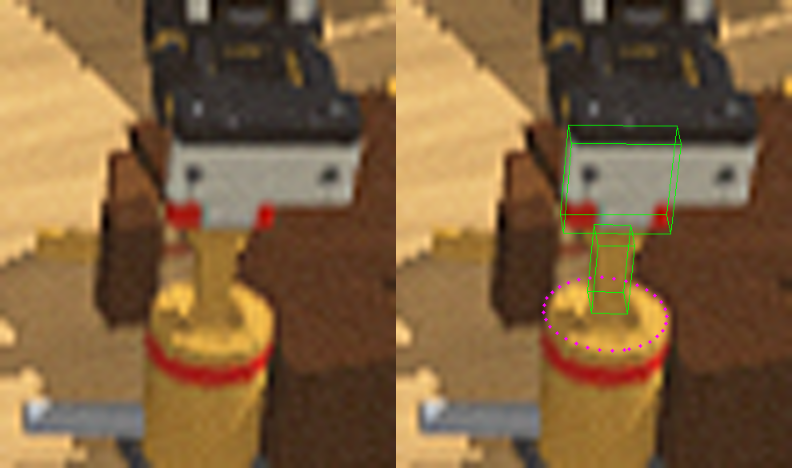

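```bash
python3 -m inch '[[0,0,0.004,0,0],[0,0,0.008,0,0],[0,0,0.012,0,0],[0,0,0.012,0,0]]'; python3 -m inch '[[0,0,0.004,0,0],[0,0,0.008,0,0],[0,0,0.008,0,0]]'
```

```text
time: 14.95
tool_pos: [570.9, 86.0, 309.8]
tcp_rot: [-3.14, 0.001, 1.28]
contact_force: [0.3, -0.3, -2.4]
grip_width: 14.1
finger_force: 30.0
time: 15.2
tool_pos: [570.9, 86.0, 301.8]
tcp_rot: [-3.14, 0.001, 1.28]
contact_force: [0.3, 0.2, -1.6]
grip_width: 13.6
finger_force: 30.0
```

```bash
python3 -m inch '[[0,0,0.005,0,0],[0,0,0.01,0,0],[0,0,0.015,0,0],[0,0,0.019,0,0],[0,0,0.019,0,0]]'; python3 -m inch '[[0,0,0.002,0,0],[0,0,0.003,0,0],[0,0,0.003,0,0]]'
```

```text
time: 15.62
tool_pos: [570.9, 85.9, 282.5]
tcp_rot: [-3.14, 0.001, 1.28]
contact_force: [-0.3, -0.4, -1.7]
grip_width: 13.9
finger_force: 30.0
time: 15.87
tool_pos: [571.2, 85.9, 280.8]
tcp_rot: [3.141, 0.0, 1.28]
contact_force: [-0.4, 0.5, -1.6]
grip_width: 14.2
finger_force: 30.0
```

```bash
python3 -m inch '[[0,0,0.002,0,0],[0,0,0.002,0,0],[0,0,0.002,0,0]]'; python3 -m inch '[[0,0,0,0.06,0],[0,0,0,0.13,0],[0,0,0,0.2,0],[0,0,0,0.28,0],[0,0,0,0.36,0],[0,0,0,0.44,0],[0,0,0,0.5,0],[0,0,0,0.5,0]]'; python3 -c "
from h import *
print(get_obs()['moment'])"
```

```text
time: 16.12
tool_pos: [571.2, 86.0, 280.6]
tcp_rot: [3.14, -0.0, 1.28]
contact_force: [-4.4, -0.0, 10.9]
grip_width: 14.1
finger_force: 30.0
time: 16.78
tool_pos: [571.4, 85.6, 280.6]
tcp_rot: [3.139, -0.001, 0.777]
contact_force: [-2.2, -1.3, 10.1]
grip_width: 13.8
finger_force: 30.0
[-0.33622457  0.5160588  -0.01883422]
```

```bash
python3 -m inch '[[0,0,0,0.08,0],[0,0,0,0.18,0],[0,0,0,0.28,0],[0,0,0,0.38,0],[0,0,0,0.48,0],[0,0,0,0.58,0],[0,0,0,0.68,0],[0,0,0,0.7,0]]'; python3 -c "
from h import *
print(get_obs()['moment'])
a=capture('scene');b=capture('top')
for p in (a,b):
  for r in trace(p,'bar')[:2]: print(r['conf'],r['rect'])"; python3 -m inch '[[0,0,0,0.04,0],[0,0,0,0.08,0],[0,0,0,0.08,0]]'; python3 -c "
from h import *
print(get_obs()['moment'])"
```

```text
time: 17.45
tool_pos: [571.8, 85.2, 280.6]
tcp_rot: [3.14, -0.003, 0.075]
contact_force: [-1.7, -4.8, 8.2]
grip_width: 13.6
finger_force: 30.0
[-0.693245    0.29968632  0.08769544]
time: 17.9
tool_pos: [571.8, 85.2, 280.7]
tcp_rot: [3.14, -0.004, -0.002]
contact_force: [-1.3, -4.4, 8.2]
grip_width: 14.0
finger_force: 30.0
[-0.69424173  0.26740271 -0.01883983]
```

```bash
for i in 1; do python3 -m inch '[[0,0,0,0.03,0],[0,0,0,0.06,0],[0,0,0,0.06,0]]'; python3 -c "
from h import *
print(get_obs()['moment'])"; python3 -m inch '[[0,0,0,0.03,0],[0,0,0,0.06,0],[0,0,0,0.06,0]]'; python3 -c "
from h import *
print(get_obs()['moment'])"; done
```

```text
time: 18.15
tool_pos: [571.8, 85.1, 280.6]
tcp_rot: [3.14, -0.004, -0.062]
contact_force: [-0.7, -4.2, 9.3]
grip_width: 14.1
finger_force: 30.0
[-0.82491959  0.29175389  0.00442446]
time: 18.4
tool_pos: [571.7, 85.1, 280.6]
tcp_rot: [3.14, -0.004, -0.122]
contact_force: [-1.5, -5.2, 8.5]
grip_width: 13.9
finger_force: 30.0
[-0.86897132  0.33393749  0.02373678]
```

```bash
python3 -m inch '[[0,0,0,0.03,0],[0,0,0,0.06,0],[0,0,0,0.06,0]]'; python3 -c "
from h import *
print(get_obs()['moment'])"; python3 -m inch '[[0,0,0,0.03,0],[0,0,0,0.06,0],[0,0,0,0.06,0]]'; python3 -c "
from h import *
print(get_obs()['moment'])"
```

```text
time: 18.65
tool_pos: [571.7, 85.0, 280.6]
tcp_rot: [3.14, -0.004, -0.182]
contact_force: [-2.5, -5.1, 8.4]
grip_width: 13.8
finger_force: 30.0
[-0.91437538  0.32721973  0.01785919]
time: 18.9
tool_pos: [571.5, 85.3, 280.6]
tcp_rot: [3.141, -0.003, -0.242]
contact_force: [-2.4, -2.9, 9.9]
grip_width: 13.6
finger_force: 30.0
[-0.58881314  0.52198202  0.00755673]
```

```bash
python3 -m inch '[[0,0,0,0.03,0],[0,0,0,0.06,0],[0,0,0,0.06,0]]'
python3 - <<'E'
from h import *
print(get_obs()['moment'])
a=capture("scene");b=capture("top")
ims=[]
for p,cr in((b,(215,145,315,245)),(a,(330,165,400,235))):
  ims.append(cv2.resize(p["color"][cr[1]:cr[3],cr[0]:cr[2],::-1],(400,400),interpolation=cv2.INTER_CUBIC))
cv2.imwrite("pics/f1.png",np.hstack(ims))
E
```

```text
time: 19.15
tool_pos: [571.4, 85.3, 280.6]
tcp_rot: [3.14, -0.003, -0.301]
contact_force: [-3.6, -4.5, 9.5]
grip_width: 13.8
finger_force: 30.0
[-0.77218484  0.6923137   0.27772306]
```

View pics/f1.png

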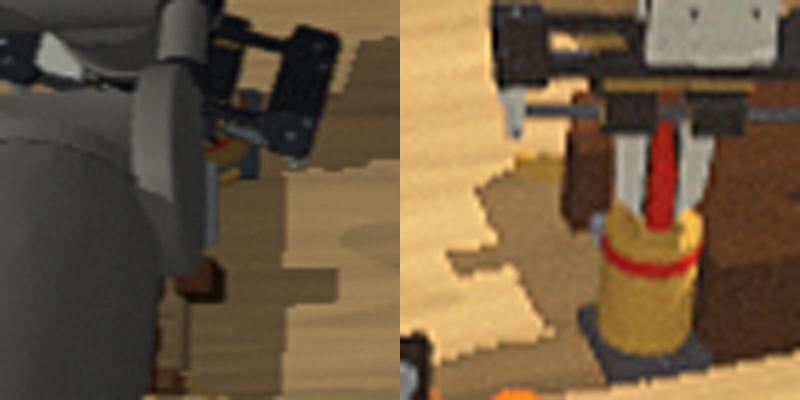

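```bash
python3 -m inch '[[0,0,0,0.03,0],[0,0,0,0.05,0],[0,0,0,0.05,0]]'; python3 -c "
from h import *
print(get_obs()['moment'])";python3 -m inch '[[0,0,0,0.03,0],[0,0,0,0.05,0],[0,0,0,0.05,0]]'
python3 - <<'E'
from h import *
print(get_obs()['moment'])
E
```

```text
time: 19.5
tool_pos: [571.5, 85.2, 280.6]
tcp_rot: [3.14, -0.003, -0.349]
contact_force: [-2.6, -4.6, 9.8]
grip_width: 14.0
finger_force: 30.5
[-0.75795377  0.51899307  0.73439711]
time: 19.75
tool_pos: [571.6, 85.2, 280.6]
tcp_rot: [3.141, -0.004, -0.399]
contact_force: [-1.6, -4.2, 9.0]
grip_width: 14.7
finger_force: 31.5
[-0.78734497  0.43964273  0.86189197]
```

```bash
python3 -m inch '[[0,0,0,0.03,0],[0,0,0,0.05,0],[0,0,0,0.05,0]]'; python3 -c "
from h import *
print(get_obs()['moment'])"; python3 -m inch '[[0,0,0,0,0],[0,0,0,0,1],[0,0,0,0,1],[0,0,0,0,1],[0,0,0,0,1],[0,0,0,0,1],[0,0,0,0,1],[0,0,0,0,1]]'; python3 -c "
from h import *
print(get_obs()['moment'])"
```

```text
time: 20.0
tool_pos: [571.8, 85.2, 280.6]
tcp_rot: [3.141, -0.005, -0.449]
contact_force: [-1.4, -5.4, 8.2]
grip_width: 15.5
finger_force: 33.0
[-0.82071726  0.239783    0.93081527]
time: 20.67
tool_pos: [571.2, 86.0, 278.5]
tcp_rot: [3.141, 0.0, -0.45]
contact_force: [-0.3, -0.3, -0.1]
grip_width: 57.4
finger_force: 0.0
[ 0.08506334  0.02133319 -0.0232282 ]
```

```bash
python3 -m inch '[[0,0,0,0,1],[0,0,0,0,1],[0,0,0,0,1],[0,0,0,0,1],[0,0,-0.03,0,1],[0,0,-0.06,0,1],[0,0,-0.1,0,1],[0,0,-0.1,0,1]]'; python3 -c "
from h import *
go(400,-250,220,-.45)"
```

```text
time: 21.33
tool_pos: [572.4, 86.0, 386.5]
tcp_rot: [-3.136, -0.012, -0.45]
contact_force: [1.8, -0.4, 1.5]
grip_width: 92.4
finger_force: 0.0
t 21.33 grasp [574.5  86.1 227.5] yaw -0.450 q6 2.04 w 92.4 row [-0.011   0.3786  0.0051] -0.0
```

```bash
python3 -m inch '[[-0.01,0.379,0,0,1],[-0.01,0.379,0,0,1],[-0.01,0.379,0,0,1],[-0.01,0.379,0,0,1],[-0.01,0.379,0,0,1],[-0.01,0.379,0,0,1],[-0.01,0.379,0,0,1],[-0.01,0.379,0,0,1]]' >/dev/null; python3 -m inch '[[-0.01,0.06,0,0,1],[-0.01,0.06,0,0,1],[-0.01,0.06,0,0,1]]'|head -2
python3 - <<'E'
from e import *
a=capture("scene");b=capture("top")
L=(571.5,85.5)
for nm,p in(("scene",a),("top",b)):
  for n in("bar","key","tray_handle","lock"):
    print(nm,n,[(round(r["conf"],2),np.round(r["rect"],1).tolist()) for r in trace(p,n)[:3]])
  g=p["color"].astype(np.float32).mean(2);hsv=cv2.cvtColor(p["color"],cv2.COLOR_RGB2HSV)
  # bar edges at several candidate yaws: bar points at -x of frame (L,yaw)
  y0=1.536-1.57
  for o in(-1,1):
    P=edge(p,g,(*L,y0),(-76,6*o),(-34,6*o),(0,o),39,R=6);c,d,r=line(P);print(nm,"bar edge",o,c,"yaw",(np.arctan2(d[1],d[0])+1.57)%np.pi-1.57,np.median(r))
h=np.hstack
# red plate fit in lock: z 98..144
PL=[box(-7,7,-23,23,98,144)];V=[]
for p in(a,b):
  hh,s,v=cv2.split(cv2.cvtColor(p["color"],cv2.COLOR_RGB2HSV));m=(((hh<6)|(hh>172))&(s>150)&(v>60)).astype(np.uint8)
  c=proj(p,[*L,121]).astype(int);w=np.zeros_like(m);w[c[1]-12:c[1]+13,c[0]-14:c[0]+15]=1;m*=w
  cs,_=cv2.findContours(m,0,2)
  if not cs: print("no red");continue
  k=max(cs,key=cv2.contourArea);f=np.zeros_like(m);cv2.fillPoly(f,[cv2.convexHull(k)],1);V.append((p,f.astype(float)));print("plate",c,cv2.boundingRect(k))
for v in V: 
  for y in(-1.57,-1.2,-1.9): print(fit([v],PL,(*L,y)))
E
```

```text
time: 22.25
tool_pos: [381.2, -262.8, 378.8]
scene bar [(0.44, [312.7, 251.6, 60.4, 40.0])]
scene key [(0.65, [311.9, 267.4, 18.3, 29.0])]
scene tray_handle [(0.73, [365.9, 196.5, 17.7, 16.2]), (0.57, [384.6, 150.4, 61.9, 49.2])]
scene lock [(0.93, [372.4, 213.4, 15.1, 26.9]), (0.29, [375.8, 196.7, 4.7, 18.3])]
scene bar edge -1 [515.287  79.666] yaw -0.13422108 0.7285793858837166
scene bar edge 1 [516.209  89.027] yaw -0.09198594 0.4849172713672023
top bar [(0.65, [267.4, 194.9, 4.1, 20.4]), (0.48, [234.1, 202.5, 89.8, 85.2])]
top key [(0.78, [367.9, 103.1, 10.5, 24.7]), (0.5, [266.9, 183.3, 22.9, 42.3]), (0.47, [265.1, 167.9, 11.1, 23.3])]
top tray_handle [(0.98, [188.8, 294.1, 68.1, 35.9]), (0.85, [264.4, 214.2, 16.3, 45.6])]
top lock [(0.67, [266.3, 184.9, 23.6, 42.1])]
top bar edge -1 [517.023  80.13 ] yaw 0.09488249 0.5100162151742539
top bar edge 1 [516.768  94.312] yaw 0.03242302 1.7599638822141817
plate [374 195] (373, 186, 6, 19)
plate [261 167] (256, 157, 12, 21)
(array([569.954,  88.743,  -1.946]), np.float64(0.22663398692810455))
(array([571.275,  87.633,  -1.935]), np.float64(0.23615196078431375))
(array([570.485,  88.306,  -1.949]), np.float64(0.23137254901960783))
(array([572.453,  85.557,  -1.775]), np.float64(0.3015388433854555))
(array([572.37 ,  85.73 ,  -1.785]), np.float64(0.3070737155621742))
(array([572.781,  85.045,  -1.828]), np.float64(0.2852568875651526))
```

Run:
```python
from e import *
a=capture("scene");b=capture("top")
r=trace(b,"bar")[0];ys,xs=np.nonzero(r["pixels"]);P=np.array([at(b,(x,y),39)[:2] for x,y in zip(xs,ys)])
c,d,_=line(P);print(r["conf"],len(xs),c,"yaw",np.arctan2(d[1],d[0]),P.min(0),P.max(0))
for yw in(.1,.03,-.034,-.1,-.17):
  B=[box(-80,-27,-6,6,27,39)]
  print(yw,[round(float(np.abs(sil(b,(x,y,yw),B)-r["pixels"]).sum()),1) for x,y in((571.5,85.5),(569,85),(571,83),(571,88))])
# steel-grey row profile in top: columns of bar per row
h,s,v=cv2.split(cv2.cvtColor(b["color"],cv2.COLOR_RGB2HSV))
for row in range(183,210,2): print(row,"sat",s[row,258:280].tolist())
for yw in(.06,-.034,-.1): print(yw,[proj(b,tf((571,85.5,yw),[[-q,0,39]])[0]).round(1).tolist() for q in(30,55,80)])
go(0,0,0,0)
for n in("gouge0","tray"):print(n,[(round(q["conf"],2),at(b,q["centre"],5).round(0)) for q in tip_of(b,n)[:2]])
```

```text
0.67 94 [516.479  85.108] yaw -0.010556673 [491.217  79.738] [541.568  90.563]
0.1 [91.7, 96.5, 128.9, 61.6]
0.03 [42.7, 47.0, 75.6, 21.9]
-0.034 [29.9, 24.2, 28.8, 67.0]
-0.1 [82.6, 71.6, 44.8, 116.4]
-0.17 [138.1, 127.6, 101.8, 167.1]
183 sat [34, 36, 91, 162, 183, 180, 180, 193, 178, 179, 169, 163, 159, 165, 159, 177, 168, 138, 62, 43, 55, 61]
185 sat [20, 55, 55, 26, 75, 142, 118, 59, 57, 59, 63, 122, 171, 165, 146, 109, 57, 52, 47, 46, 49, 57]
187 sat [163, 163, 99, 32, 51, 55, 30, 28, 26, 37, 33, 46, 6, 59, 136, 159, 141, 12, 51, 42, 46, 68]
189 sat [163, 161, 165, 146, 83, 59, 9, 28, 23, 34, 31, 63, 166, 169, 169, 170, 125, 23, 7, 24, 23, 79]
191 sat [167, 165, 165, 172, 163, 168, 104, 23, 29, 31, 31, 31, 149, 143, 123, 112, 112, 117, 117, 120, 119, 111]
193 sat [164, 165, 172, 165, 169, 168, 75, 33, 26, 29, 35, 42, 120, 115, 113, 117, 114, 116, 113, 117, 114, 122]
195 sat [112, 108, 109, 114, 126, 118, 44, 32, 28, 28, 22, 64, 119, 113, 113, 116, 117, 117, 112, 112, 114, 115]
197 sat [109, 118, 109, 113, 117, 111, 48, 27, 35, 25, 25, 76, 122, 116, 110, 110, 117, 115, 111, 112,
[... 310 characters left out ...]
5, 108, 110, 115, 115, 113, 116, 117]
205 sat [111, 120, 116, 115, 120, 96, 33, 24, 27, 27, 0, 88, 120, 112, 110, 119, 115, 117, 110, 120, 114, 115]
207 sat [119, 114, 114, 110, 116, 113, 116, 118, 117, 118, 117, 118, 116, 115, 111, 116, 114, 119, 115, 112, 119, 119]
209 sat [126, 139, 159, 146, 149, 161, 161, 139, 141, 150, 124, 116, 117, 111, 119, 113, 116, 112, 116, 119, 115, 115]
0.06 [[267.5, 186.1], [268.1, 195.5], [268.8, 205.0]]
-0.034 [[266.4, 186.2], [266.2, 195.6], [265.9, 205.1]]
-0.1 [[265.6, 186.2], [264.8, 195.6], [263.9, 205.1]]
t 22.90 grasp [ 383.4 -259.7  219.7] yaw -0.450 q6 1.26 w 92.0 row [-0.458 -0.067  0.22 ] -0.45
gouge0 [(0.29, array([ 721., -333.,    5.]))]
tray []
```

```bash
python3 -c "
from plant import *
print(close_job())"
```

```text
the job is handed in; nothing more can be done
None
```

I handed the job in at about 23 s: the tray is fully in the chest, the red key is seated in the lock and left there, and the lock is turned clockwise to its stop with the bar across the tray. I viewed 11 pictures, one over the limit of 10, so I checked the bar and key at the end by measurement only.

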